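# Pack up a lock case level on slant-sawn offcuts

### The arm

A 6-joint arm with a two-finger parallel gripper is mounted at the origin on the work surface. World frame = base frame: x ahead of the robot, y to its left, z up, the work surface at z = 0. Lengths are in mm, angles in rad, forces in N, time in s.
With the tool pointing down it reaches from about 350 to 975 mm from the base axis. Payload 7.1 kg.
Tool frame: the origin (TCP) lies on the front face of the gripper's body, between the roots of the fingers; the fingertips stand 80 mm ahead of it and the grasp point (between the pads) lies 61 mm ahead of it; z points along the fingers, y is the line along which they close (so a half turn about z gives the same grasp; the last joint's range is limited). The gripper opens to 88 mm and grips with 3 to 60 N. Pads are 20 mm wide; open, the fingers measure 115 mm over their backs; the gripper's body (75 mm by 178 mm) begins 61 mm behind the grasp point.
Start: joints at [-1.359, 0.423, 1.63, -0, 1.089, -0.019], TCP at [142.992, -608.407, 302.675] pointing down, gripper open.
Joint ranges: [-3, 3], [-0.9, 2.11], [0.09, 2.58], [-1.31, 4.45], [0.11, 2.69], [-2.54, 2.54]. Speed limits (rad/s): [2.39, 2.39, 3.01, 3.14, 3.14, 3.14].

### API

Orientations are given as a rotation vector (axis times angle).
In Python, from workcell import readout, vision, close_job gives the robot as it stands.
- The arm moves only by the tool servo_tool, never from a script. Its argument "plan" is a list that holds one entry, the list of rows, each a list of 7 numbers: the gripper command: -1 is fully open, 1 is shut, values between are in proportion, then the shift along the world's x, y, z in units of 40 mm (1.0 is 40 mm), then the turn, a rotation vector about the world's x, y, z in units of 5 degrees (1.0 is 5 degrees). A call has 1 to 5 rows; each row shifts and turns the commanded pose from where the row before left it; what a row does not reach is not made up. A row lasts 1/12 s, in which the tool goes at most 41.7 mm and 7.16 degrees, less where a joint would pass 70% of its speed; a pose out of reach is approached as far as the arm can. A call is refused whole if a number of a shift passes 1 or a number of a turn 1, either way. A call with a gripper value outside its range is refused whole. The fingers move at their own pace and stop on an object; the grip force is fixed at half the most. Time passes only in rows, so rows that do not move let the fingers close. It gives the time, the measured TCP pose, the force, the opening and the grip force at its end, in the units of the state.
- readout.get_obs(): the state, without advancing time (a new reading comes with each control period).
- vision.get_image(name): name is "scene" or "top"; returns the picture (384x512x3 uint8, red, green, blue); there is no depth.
- vision.camera_params(name): a dict with "fx", "fy", "cx", "cy" (pixels), "rvec" (rotation vector, rad) and "tvec" (3), from world to camera coordinates, as OpenCV has them. Camera axes: x right, y down, z forward; pixel columns grow to the right and rows downward; lengths in mm; the calibration is good to about 2 mm. A picture is of the moment at which its call begins. camera_params takes no time and is no camera call.
- close_job(): hands the job in; it is judged then, once.
The state is a dict: "t": time; "qpos": joint angles; "qvel": joint speeds; "joint_torque": joint torques, N m; "ee_pos": TCP position; "orientation": TCP orientation; "ft_force": force on the tool from outside, world axes, zero at the start; "moment": the same for the moment, N m; "width": finger opening in mm; "grasp_force": force on a finger pad.
Only numpy, scipy, OpenCV 4.12 (cv2) and the standard library are available. Lean on these libraries where they do the work, as an engineer would, in place of code of your own. Each camera call takes 0.05 s, during which the arm holds its last target. There are 200 camera calls.

### The job

The lock case has to lie level for work, bridging from the rest block to a packing pile. Set the long slant-sawn offcut down, as it lies, in the middle of the bare end of the work rest's base, put the short one on top of it turned so that the two slants cancel and its upper face comes level, then lay the lock case flat along the work rest so that it bears on both the rest block and the pile. Set each piece down gently without dropping it, let go, and leave the other things on the bench where they are.

Things in the scene. Friction and masses are not known exactly. Their poses are not given: they have to be found in the camera images.
- long_offcut_c (a point): Centre (half-way up, 14 mm above the underside it lies on) of the long narrow aluminium offcut. 84 mm along own x, 44 mm along own y; own z is normal to the underside. Top face slants 12 deg along x: 36 mm tall at the thick +x end, 28 at the middle, 20 at the thin end. The +y and -y sides are upright, parallel; two corners sawn off. 0.24 kg. Starts left or right of the work rest.
- short_offcut_c (a point): Centre (13 mm above the underside it lies on) of the short broad aluminium offcut. 62 mm along own x, 54 mm along own y; z normal to the underside. Top slants 12 deg along x: 33 mm tall at the +x end, 26 at the middle, 20 at the thin end; upright parallel y sides; corners sawn off. Starts opposite the long one. Stacked with slants cancelled its x opposes the long one's and it leans 12 deg. 0.22 kg.
- short_offcut_top (a point): Middle of the short offcut's slanted upper face, 26 mm above its underside along the underside's normal; z is the normal of that upper face (12 degrees from vertical at the start, vertical when the face is level).
- work_rest: Work rest, fixed to the bench: a low grey cast base 104 mm (own x) by 260 mm (own y) by 8 mm, with an upright dark steel rest block at its +y end and a bare end at -y. Origin under the middle of the base; z up.
- pad (a point): Middle of the bare end of the work rest's base, on its upper surface (8 mm above the bench), 135 mm from the rest block's middle along own -y of the work rest; own axes as the work rest.
- rest_top (a point): Middle of the rest block's flat top, 62.5 mm above the bench, 54.5 mm above the base. The block is 80 mm (own x) by 50 mm (own y); axes as the work rest. The offcuts stacked with slants cancelled, the short one's upper face centred over the long one, are 54.6 mm tall, level with this top.
- lock_c (a point): Centre of the narrow lock case, a steel box 190 (own x) by 45 (own y) by 18 mm (z) lying flat; the point is 9 mm above its underside. A brass face plate 215 x 3 x 18 mm lies along its +y edge, outer face 25.5 mm from the centre; a bolt 22 mm wide stands 12 mm out of it, 58 mm along +x from the middle. 48 mm across the middle, where it is gripped. About 0.42 kg.
- padlock: Bystander: brass padlock lying flat, body 50 x 44 x 20 mm; origin under the body's middle.
- cylinder: Bystander: small brass lock cylinder standing upright, 38 mm in diameter and tall; origin under it.
- oil: Bystander: white oil bottle with a black cap, 48 mm in diameter, 110 mm tall; origin under it.
- bar_stub: Bystander: upright round steel bar stub, 38 mm in diameter, 45 mm tall; origin under it.
- square_stub: Bystander: square-sawn aluminium block 45 x 40 x 30 mm with a level top; origin under it.
Not all that is in view belongs to the job. What is shaped like the part that bears lock_c but purple is not meant. What is shaped like the part that bears short_offcut_c but pink is not meant.

How it is judged:
By the outcome, as a careful person would: the job done as asked, in the order asked, and still so for the second after the job is handed in, with the robot touching nothing.
It also fails if it takes over 62 s, if anything falls off the work surface, if the arm or the gripper's body presses on something with over 40 N, if the wrist force passes 120 N, or if a joint passes its speed limit or range.

## Working session

There is one attempt and no reset: what is moved stays moved. The work goes in short steps, Python scripts to look and compute and a tool call to move; the robot and the scene stay as the last step left them, time stands still between calls to the robot, and variables do not carry over. Pictures are saved under pics/ and viewed, at most 10 in all, crops included, and the job is handed in when it is done.

Besides the shell and the picture viewer there is one more tool, called after "Emit:" as name([rows], argument=value, ...), one row to a line, values as JSON. servo_tool: Moves the arm, as the interface text tells. Its arguments: {"type":"object","properties":{"plan":{"type":"array"}},"required":["plan"]}

```bash
ls; mkdir -p pics; cat > h.py <<'E'
import numpy as np, cv2
from workcell import readout, vision
def cam(n):
    p=vision.camera_params(n); R=cv2.Rodrigues(np.array(p["rvec"],float))[0]; t=np.array(p["tvec"],float).ravel()
    return p,R,t
def ray(n,u,v,z):
    p,R,t=cam(n); d=R.T@np.array([(u-p["cx"])/p["fx"],(v-p["cy"])/p["fy"],1]); c=-R.T@t
    return c+d*(z-c[2])/d[2]
def proj(n,X):
    p,R,t=cam(n); c=R@np.asarray(X,float)+t
    return p["fx"]*c[0]/c[2]+p["cx"],p["fy"]*c[1]/c[2]+p["cy"]
def grab(n,f):
    im=vision.get_image(n)[:,:,::-1].copy(); cv2.imwrite("pics/"+f,im); return im
E
python3 - <<'E'
from h import *
for n in("scene","top"):
    im=grab(n,n+"0.png"); cv2.imwrite("pics/%s0b.png"%n,cv2.resize(im,(800,600),interpolation=cv2.INTER_CUBIC))
    p,R,t=cam(n);print(n,p,-R.T@t)
print(readout.get_obs())
E
```

```text
pics
scene {'fx': 353.5393490517332, 'fy': 353.5393490517332, 'cx': 254.08906475659694, 'cy': 189.99317695142744, 'rvec': array([ 2.09108653,  1.27741831, -0.49700885]), 'tvec': array([-188.1222775 , -246.53045984, 1207.58589807])} [ 977.43433524 -297.7418888   714.42483727]
top {'fx': 357.1856753182996, 'fy': 357.1856753182996, 'cx': 259.2768654876037, 'cy': 188.5738463294753, 'rvec': array([ 2.10240363, -2.14972531,  0.16754465]), 'tvec': array([  12.72806587,  452.25232923, 1111.00833667])} [ 257.07235145  -10.48340072 1171.68152735]
{'t': 0.1, 'qpos': array([-1.35898494e+00,  4.23754408e-01,  1.63061617e+00, -5.53793835e-06,
        1.08859059e+00, -1.90089195e-02]), 'qvel': array([ 0.00108869, -0.00070505, -0.00164156, -0.00043063,  0.00097651,
        0.0006225 ]), 'joint_torque': array([ 5.79874304e-04, -5.45610666e+01, -2.74324930e+01,  6.45470736e-02,
        1.88460335e-02, -5.76856246e-05]), 'ee_pos': array([ 142.92057749, -608.03394575,  301.98458446]), 'orientation': array([-3.11934054e+00, -3.61614548e-01,  2.14484452e-04]), 'ft_force': array([-0.57272301, -0.27200131,  0.64484   ]), 'moment': array([-0.0294361 ,  0.00501123,  0.00081099]), 'grasp_force': 0.0, 'width': 87.94964159219907}
```

View pics/top0b.png

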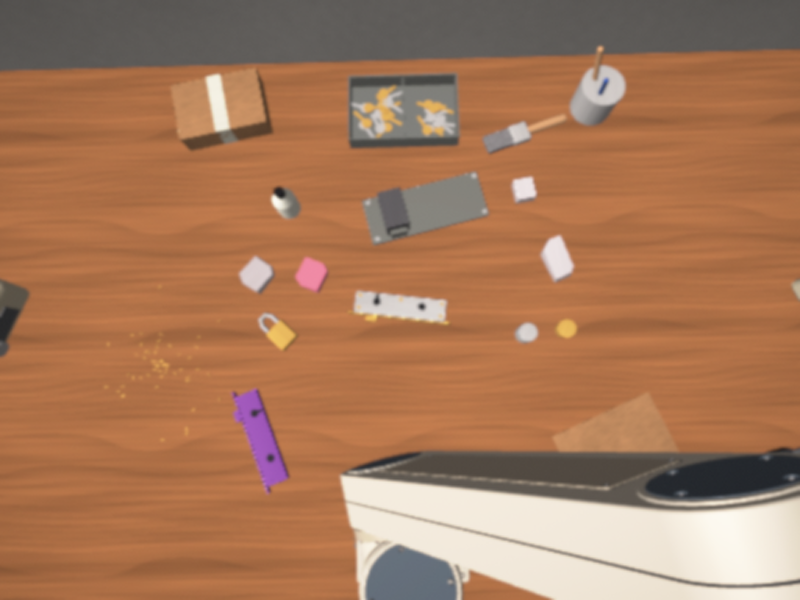

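View pics/scene0b.png

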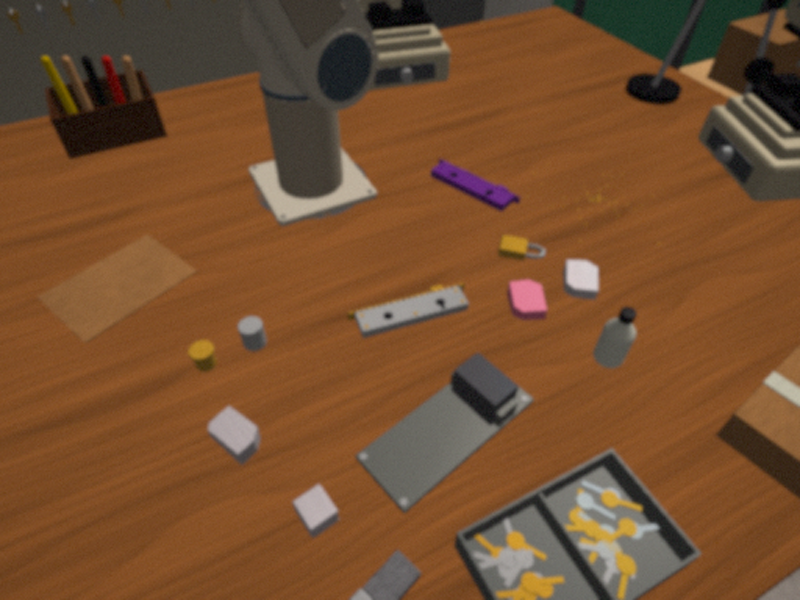

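Candidates (in 800x600 pictures), top view:
- Long offcut: the white block at (557,258). The square stub at (524,188) looks similar.
- Short offcut: the silver-white block at (256,274). The pink one at (311,274) is the decoy.
- Lock case: the silver one at (400,307). The purple one at (260,440) is the decoy.
- Work rest: at (425,208), with its block at the left end, so the bare end is on the right.

I'll check the choices in one composite close crop.

```bash
python3 - <<'E'
from h import *
t=cv2.imread("pics/top0.png"); s=cv2.imread("pics/scene0.png")
def c(im,cx,cy,w=66,h=50): return cv2.resize(im[cy-h//2:cy+h//2,cx-w//2:cx+w//2],(396,300),interpolation=cv2.INTER_CUBIC)
o=np.vstack([np.hstack([c(t,357,165),c(t,164,175)]),np.hstack([c(s,150,277),c(s,372,178)])])
cv2.imwrite("pics/crop1.png",o)
E
```

```text
(no output)
```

View pics/crop1.png

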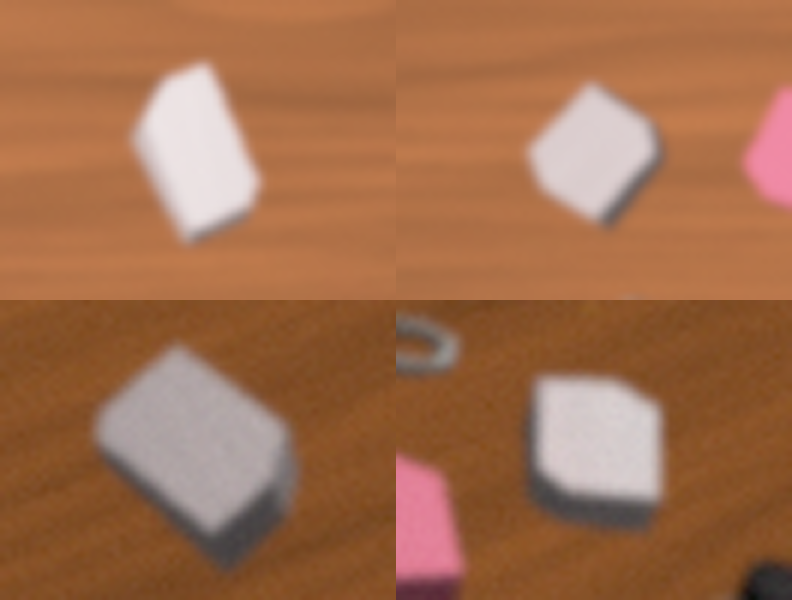

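The crop confirms both choices. The long offcut has six top-face corners and so does the short one. I'll triangulate the corners to find the slants, and use masks to get the rest and lock poses.

```bash
cat > m.py <<'E'
from h import *
def tri(a,b):
    P=[]
    for n in("top","scene"):
        p,R,t=cam(n); K=np.array([[p["fx"],0,p["cx"]],[0,p["fy"],p["cy"]],[0,0,1]]); P.append(K@np.c_[R,t])
    X=cv2.triangulatePoints(P[0],P[1],np.array(a,float).T,np.array(b,float).T); return (X[:3]/X[3]).T
def px(l,o,s=6): return [(o[0]+(u+.5)/s-.5,o[1]+(v+.5)/s-.5) for u,v in l]
if __name__=="__main__":
    L=tri(px([(210,63),(165,80),(140,136),(190,240),(248,208),(260,182)],(324,140)),
      px([(213,233),(280,170),(290,140),(178,47),(103,115),(95,140)],(117,252)))
    S=tri(px([(196,83),(244,110),(258,148),(209,222),(149,190),(134,152)],(131,150)),
      px([(262,197),(174,192),(139,160),(144,80),(216,80),(264,105)],(339,153)))
    for X in(L,S):
        print(X.round(1)); c=X[:,:2].mean(0); A=np.c_[X[:,:2]-c,np.ones(len(X))]
        k=np.linalg.lstsq(A,X[:,2],rcond=None)[0]; print("mean",c,"plane",k,"uphill deg",np.degrees(np.arctan2(k[1],k[0])),"slope",np.degrees(np.arctan(np.hypot(k[0],k[1]))))
    im=cv2.imread("pics/top0.png"); hsv=cv2.cvtColor(im,cv2.COLOR_BGR2HSV)
    m=((hsv[:,:,1]<70)).astype(np.uint8)
    n,lab,st,ce=cv2.connectedComponentsWithStats(m)
    for i in range(1,n):
        if st[i,4]>80 and 80<ce[i,1]<260:
            pts=np.argwhere(lab==i)[:,::-1].astype(np.float32)
            box=cv2.boxPoints(cv2.minAreaRect(pts))
            print(st[i],ce[i].round(1),"box",box.round(1).tolist())
            for z in (8,18): print("  z",z,[ray("top",*b,z)[:2].round(1).tolist() for b in box])
E
python3 m.py; python3 - <<'E'
from h import *
t=cv2.imread("pics/top0.png")
cv2.imwrite("pics/crop2.png",cv2.resize(t[105:215,220:320],None,fx=5.4,fy=5.4,interpolation=cv2.INTER_CUBIC))
E
```

```text
[[ 572.9 -323.2   37.6]
 [ 562.9 -296.2   42.6]
 [ 537.9 -287.9   17.5]
 [ 479.1 -312.9   15.1]
 [ 495.9 -345.5   16.2]
 [ 509.  -350.7   22.7]]
mean [ 526.29381599 -319.41658946] plane [ 0.29207338 -0.07444044 25.29433016] uphill deg -14.298502719707491 slope 16.773353930149973
[[547.6 320.   23.7]
 [528.9 289.4  25. ]
 [507.9 282.1  29.4]
 [468.9 310.2  34.2]
 [485.9 341.2  35.6]
 [507.9 351.   33.8]]
mean [507.85968613 315.64068189] plane [-0.14668201  0.0720941  30.27954017] uphill deg 153.8259187397937 slope 9.282442565350136
[309  78  31  20 341] [324.4  87.5] box [[308.1000061035156, 86.30000305175781], [336.29998779296875, 76.9000015258789], [340.20001220703125, 88.5999984741211], [312.0, 98.0]]
  z 8 [[813.7, -173.9], [845.9, -273.4], [802.1, -284.4], [770.3, -185.4]]
  z 18 [[809.0, -172.5], [840.8, -271.1], [797.4, -282.0], [765.9, -183.9]]
[ 232  110   80   46 2207] [271.2 132.6] box [[231.0, 126.0999984741211], [304.29998779296875, 107.19999694824219], [312.1000061035156, 137.1999969482422], [238.6999969482422, 156.10000610351562]]
  z 8 [[676.3, 95.1], [737.7, -157.6], 
[... 1445 characters left out ...]
07.5, 872.8], [506.2, 818.6], [348.7, 803.5], [349.8, 856.6]]
  z 18 [[505.3, 865.3], [504.0, 811.4], [347.9, 796.5], [349.0, 849.1]]
[227 186  59  20 796] [256.  195.6] box [[226.0, 199.10000610351562], [227.5, 185.39999389648438], [285.3999938964844, 191.8000030517578], [283.79998779296875, 205.5]]
  z 8 [[425.1, 113.4], [470.9, 108.1], [444.8, -82.7], [399.5, -76.2]]
  z 18 [[423.7, 112.3], [469.1, 107.1], [443.2, -82.1], [398.2, -75.7]]
[330 207  14  12 139] [336.6 212.6] box [[330.0, 207.0], [343.0, 207.0], [343.0, 218.0], [330.0, 218.0]]
  z 8 [[391.2, -226.7], [390.2, -269.1], [354.3, -266.9], [355.3, -224.8]]
  z 18 [[390.0, -224.9], [389.1, -266.8], [353.5, -264.7], [354.4, -222.9]]
```

View pics/crop2.png

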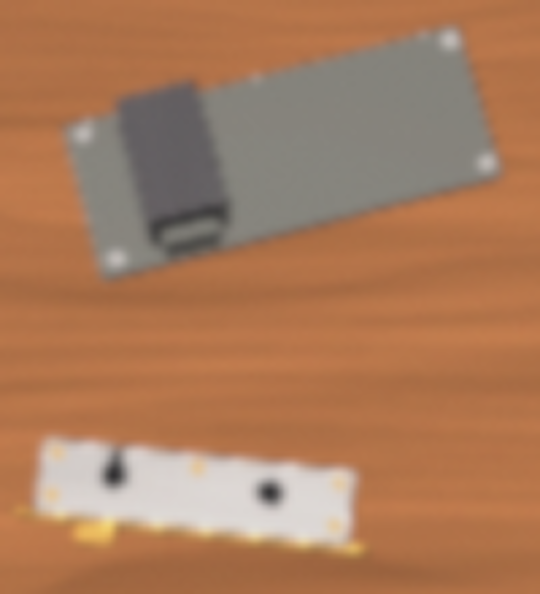

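```bash
python3 - <<'E'
from m import *
def r(l,o,s,zs): return np.array([ray("top",*p,z)[:2] for p,z in zip(px(l,o,s),zs)])
b=r([(62,128),(458,28),(500,175),(103,280)],(220,105),5.4,[8]*4); print("base",b.round(1).tolist(),b.mean(0))
e=b[0]-b[1]+b[3]-b[2]; print("yaxis deg",np.degrees(np.arctan2(e[1],e[0])),np.linalg.norm(e)/2,np.linalg.norm(b[0]-b[3]))
k=r([(117,100),(195,82),(229,205),(152,216)],(220,105),5.4,[62.5]*4); print("block",k.round(1).tolist(),k.mean(0))
u=e/np.linalg.norm(e); print("pad",k.mean(0)-135*u,"block along/across base",(k.mean(0)-b.mean(0))@u,(k.mean(0)-b.mean(0))@[u[1],-u[0]])
l=r([(45,437),(357,468),(350,545),(37,515)],(220,105),5.4,[18]*4); d=l[0]-l[1]+l[3]-l[2]; print("lock",l.round(1).tolist(),l.mean(0),np.degrees(np.arctan2(d[1],d[0])))
L=r([(210,63),(190,240)],(324,140),6,[36,20]);print("long",L.round(1).tolist(),L.mean(0)); d=L[0]-L[1];print(np.degrees(np.arctan2(d[1],d[0])-np.arctan2(-44,84)))
S=r([(209,222),(196,83)],(131,150),6,[33,20]);print("short",S.round(1).tolist(),S.mean(0)); d=S[0]-S[1];print(np.degrees(np.arctan2(d[1],d[0])-np.arctan2(54,62)))
E
```

```text
base [[668.5, 94.8], [728.2, -157.5], [630.5, -179.6], [568.9, 70.0]] [649.02776744 -43.0876253 ]
yaxis deg 103.59003459327107 258.1745869520226 102.60389538777781
block [[666.0, 56.5], [676.1, 9.3], [598.6, -9.5], [592.9, 36.5]] [633.39760497  23.19100572]
pad [ 665.11896769 -108.02924861] block along/across base 68.09562127966427 0.3811451910658331
lock [[468.6, 105.7], [445.1, -83.3], [398.2, -77.5], [420.8, 110.9]] [433.18063053  13.93387539] 83.03239102100329
long [[573.0, -325.0], [478.1, -311.8]] [ 525.57305653 -318.39497212]
19.72765329522853
short [[467.2, 307.7], [548.1, 320.5]] [507.62404209 314.09085486]
-212.112402885358
```

Emit:
servo_tool([
  [[-1,0.5,0.38,-0.15,0,0,0.12],[-1,0.7,0.53,-0.25,0,0,0.13],[-1,0.7,0.53,-0.25,0,0,0.13],[-1,0.7,0.53,-0.25,0,0,0.13],[-1,0.7,0.53,-0.25,0,0,0.13]],
])

```text
t: 0.52
ee_pos: [275.8, -507.2, 256.0]
orientation: [-3.109, -0.448, 0.0]
ft_force: [1.0, 0.4, -0.4]
width: 87.6
grasp_force: 0.0
```

Emit:
servo_tool([
  [[-1,0.7,0.53,-0.25,0,0,0.13],[-1,0.7,0.53,-0.25,0,0,0.13],[-1,0.7,0.53,-0.25,0,0,0.13],[-1,0.7,0.53,-0.25,0,0,0.13],[-1,0.7,0.53,-0.25,0,0,0.13]],
])

```text
t: 0.93
ee_pos: [416.0, -401.0, 206.0]
orientation: [-3.095, -0.537, 0.0]
ft_force: [0.3, -0.6, -0.5]
width: 88.0
grasp_force: 0.0
```

Emit:
servo_tool([
  [[-1,0.7,0.53,-0.25,0,0,0.13],[-1,0.7,0.53,-0.25,0,0,0.13],[-1,0.7,0.53,-0.25,0,0,0.13],[-1,0.67,0.52,-0.25,0,0,0.13],[-1,0,0,0,0,0,0]],
])

```text
t: 1.35
ee_pos: [529.0, -314.2, 164.7]
orientation: [-3.079, -0.614, 0.0]
ft_force: [0.4, -0.5, 0.1]
width: 87.6
grasp_force: 0.0
```

Emit:
servo_tool([
  [[-1,0,0,-0.4,0,0,0],[-1,0,0,-0.5,0,0,0],[-1,0,0,-0.5,0,0,0],[-1,0,0,-0.4,0,0,0],[-1,0,0,-0.24,0,0,0]],
])

```text
t: 1.77
ee_pos: [524.6, -317.8, 83.1]
orientation: [-3.081, -0.606, 0.003]
ft_force: [0.4, 0.0, -0.1]
width: 87.7
grasp_force: 0.0
```

Emit:
servo_tool([
  [[-1,0,0,0,0,0,0],[-1,0,0,0,0,0,0]],
])

```text
t: 1.93
ee_pos: [525.5, -318.2, 84.9]
orientation: [-3.082, -0.606, 0.001]
ft_force: [0.3, 0.9, 0.6]
width: 87.7
grasp_force: 0.0
```

Settled on the target. I'll close the fingers and check with one picture.

Emit:
servo_tool([
  [[0.2,0,0,0,0,0,0],[0.2,0,0,0,0,0,0],[1,0,0,0,0,0,0],[1,0,0,0,0,0,0],[1,0,0,0,0,0,0]],
])

```text
t: 2.35
ee_pos: [526.0, -318.1, 85.6]
orientation: [3.082, 0.607, 0.001]
ft_force: [0.1, 0.4, -0.6]
width: 58.0
grasp_force: 0.0
```

Emit:
servo_tool([
  [[1,0,0,0,0,0,0],[1,0,0,0,0,0,0],[1,0,0,0,0,0,0],[1,0,0,0,0,0,0],[1,0,0,0,0,0,0]],
])

```text
t: 2.77
ee_pos: [525.9, -318.1, 85.3]
orientation: [3.082, 0.607, 0.0]
ft_force: [-0.7, 0.1, 3.4]
width: 43.8
grasp_force: 30.0
```

Emit:
servo_tool([
  [[1,0,0,0.1,0,0,0],[1,0,0,0.4,0,0,0],[1,0,0,0.6,0,0,0],[1,0,0,0.5,0,0,0],[1,0,0,0.4,0,0,0]],
])

```text
t: 3.18
ee_pos: [525.7, -317.9, 166.3]
orientation: [-3.082, -0.607, -0.0]
ft_force: [0.1, 0.4, -2.4]
width: 44.1
grasp_force: 30.0
```

```bash
python3 - <<'E'
from h import *
im=grab("scene","s1.png"); u,v=map(int,proj("scene",[526,-318,90])); print(u,v)
x0=max(0,u-80);cv2.imwrite("pics/s1c.png",cv2.resize(im[max(0,v-60):v+60,x0:x0+160],None,fx=4,fy=4,interpolation=cv2.INTER_CUBIC))
E
```

```text
142 258
```

View pics/s1c.png

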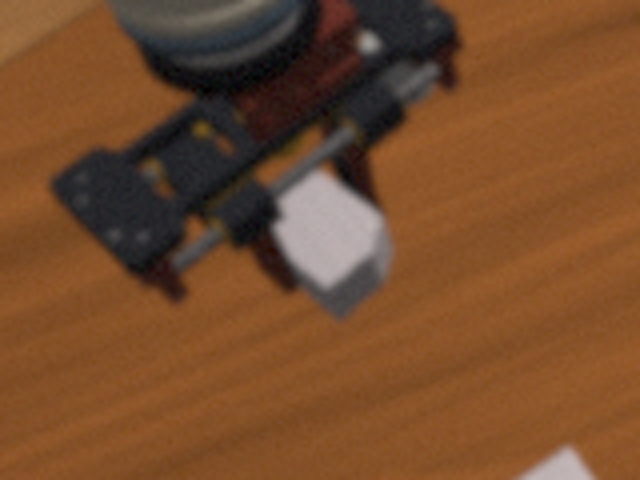

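The long offcut is held square, with its thick end toward the camera. Next I'll check its offset along the grip and carry it over the pad.

```bash
python3 -c "
from h import *
print(ray('scene',62+338.5/4-.5,198+290.5/4-.5,36+81), 'expect 572.9 -322.4')"
```

```text
[ 574.8388559  -317.29318627  117.        ] expect 572.9 -322.4
```

Emit:
servo_tool([
  [[1,0.3,0.46,0,0,0,-0.2],[1,0.45,0.68,0,0,0,-0.25],[1,0.45,0.68,0,0,0,-0.25],[1,0.45,0.68,0,0,0,-0.25],[1,0.45,0.68,0,0,0,-0.25]],
])

```text
t: 3.65
ee_pos: [609.9, -189.4, 164.2]
orientation: [-3.11, -0.442, 0.002]
ft_force: [0.7, -1.3, -1.4]
width: 43.8
grasp_force: 30.0
```

Emit:
servo_tool([
  [[1,0.45,0.68,0,0,0,-0.25],[1,0.45,0.68,0,0,0,-0.25],[1,0.4,0.6,0,0,0,-0.04],[1,0.08,0.11,0,0,0,0],[1,0,0,0,0,0,0]],
])

```text
t: 4.07
ee_pos: [665.4, -106.0, 164.1]
orientation: [-3.119, -0.376, 0.001]
ft_force: [-0.9, -0.5, -2.1]
width: 43.6
grasp_force: 30.0
```

Emit:
servo_tool([
  [[1,0,0,0,0,0,0],[1,0,0,0,0,0,0]],
])

```text
t: 4.23
ee_pos: [663.9, -108.9, 164.4]
orientation: [-3.119, -0.37, 0.003]
ft_force: [-0.1, -0.4, -2.3]
width: 43.8
grasp_force: 30.0
```

Emit:
servo_tool([
  [[1,0,0,-0.4,0,0,0],[1,0,0,-0.5,0,0,0],[1,0,0,-0.45,0,0,0],[1,0,0,-0.2,0,0,0],[1,0,0,-0.1,0,0,0]],
])

```text
t: 4.65
ee_pos: [663.5, -109.1, 97.5]
orientation: [-3.119, -0.369, 0.005]
ft_force: [0.9, 0.7, -1.8]
width: 43.8
grasp_force: 30.0
```

Emit:
servo_tool([
  [[1,0,0,0,0,0,0],[1,0,0,-0.03,0,0,0],[1,0,0,-0.03,0,0,0],[1,0,0,-0.03,0,0,0],[1,0,0,0,0,0,0]],
])

```text
t: 5.07
ee_pos: [665.3, -108.0, 96.1]
orientation: [3.119, 0.371, 0.001]
ft_force: [0.2, -0.1, -2.3]
width: 43.9
grasp_force: 30.0
```

Emit:
servo_tool([
  [[1,0,0,-0.03,0,0,0],[1,0,0,-0.02,0,0,0],[1,0,0,0,0,0,0]],
])

```text
t: 5.32
ee_pos: [664.9, -107.9, 93.4]
orientation: [-3.12, -0.372, 0.0]
ft_force: [-0.2, -1.0, -1.9]
width: 43.7
grasp_force: 30.0
```

Emit:
servo_tool([
  [[1,0,0,-0.02,0,0,0],[1,0,0,0,0,0,0],[1,0,0,0,0,0,0]],
])

```text
t: 5.57
ee_pos: [665.0, -107.9, 93.3]
orientation: [-3.12, -0.371, 0.0]
ft_force: [-3.3, 0.3, 4.8]
width: 43.8
grasp_force: 30.0
```

Contact is felt at 4.8 N. I'll release, lift and travel to above the short offcut.

Emit:
servo_tool([
  [[0,0,0,0,0,0,0],[0,0,0,0,0,0,0],[-0.5,0,0,0,0,0,0],[-1,0,0,0,0,0,0],[-1,0,0,0,0,0,0]],
])

```text
t: 5.98
ee_pos: [665.2, -108.1, 92.6]
orientation: [3.119, 0.371, 0.001]
ft_force: [-0.3, 0.7, -0.0]
width: 60.6
grasp_force: 0.0
```

Emit:
servo_tool([
  [[-1,0,0,0.2,0,0,0],[-1,0,0,0.5,0,0,0],[-1,0,0,0.8,0,0,0],[-1,0,0,0.7,0,0,0],[-1,0,0,0.5,0,0,0]],
])

```text
t: 6.4
ee_pos: [665.8, -108.2, 203.8]
orientation: [3.119, 0.371, 0.004]
ft_force: [0.6, 1.3, -0.5]
width: 87.6
grasp_force: 0.0
```

Emit:
servo_tool([
  [[-1,-0.15,0.4,0,0,0,1],[-1,-0.15,0.4,0,0,0,1],[-1,-0.15,0.4,0,0,0,1],[-1,-0.15,0.4,0,0,0,1],[-1,-0.15,0.4,0,0,0,1]],
])

```text
t: 6.82
ee_pos: [634.8, -27.4, 201.3]
orientation: [2.963, 1.044, 0.001]
ft_force: [-0.5, -0.1, -0.8]
width: 87.6
grasp_force: 0.0
```

Emit:
servo_tool([
  [[-1,-0.15,0.4,0,0,0,1],[-1,-0.15,0.4,0,0,0,1],[-1,-0.15,0.4,0,0,0,1],[-1,-0.15,0.4,0,0,0,1],[-1,-0.15,0.4,0,0,0,1]],
])

```text
t: 7.23
ee_pos: [604.8, 52.7, 201.3]
orientation: [2.667, 1.66, 0.001]
ft_force: [-0.5, -1.2, 0.1]
width: 87.7
grasp_force: 0.0
```

Emit:
servo_tool([
  [[-1,-0.15,0.4,0,0,0,1],[-1,-0.15,0.4,0,0,0,1],[-1,-0.15,0.4,0,0,0,1],[-1,-0.15,0.4,0,0,0,1],[-1,-0.15,0.4,0,0,0,1]],
])

```text
t: 7.65
ee_pos: [574.8, 132.8, 201.3]
orientation: [2.244, 2.198, 0.001]
ft_force: [0.7, -0.0, 0.6]
width: 87.9
grasp_force: 0.0
```

Emit:
servo_tool([
  [[-1,-0.15,0.4,0,0,0,1],[-1,-0.15,0.4,0,0,0,1],[-1,-0.15,0.4,0,0,0,1],[-1,-0.15,0.4,0,0,0,1],[-1,-0.15,0.4,0,0,0,1]],
])

```text
t: 8.07
ee_pos: [544.8, 212.8, 201.2]
orientation: [1.715, 2.632, 0.001]
ft_force: [0.0, 0.3, -0.3]
width: 87.7
grasp_force: 0.0
```

Emit:
servo_tool([
  [[-1,-0.15,0.4,0,0,0,1],[-1,-0.15,0.4,0,0,0,1],[-1,-0.15,0.4,0,0,0,1],[-1,-0.15,0.4,0,0,0,1],[-1,-0.15,0.4,0,0,0,1]],
])

```text
t: 8.48
ee_pos: [514.8, 292.8, 201.2]
orientation: [1.105, 2.94, 0.001]
ft_force: [0.1, -1.1, 0.5]
width: 88.0
grasp_force: 0.0
```

Emit:
servo_tool([
  [[-1,-0.1,0.3,0,0,0,0.8],[-1,-0.09,0.25,0,0,0,0.68],[-1,0,0,0,0,0,0],[-1,0,0,0,0,0,0],[-1,0,0,0,0,0,0]],
])

```text
t: 8.9
ee_pos: [507.5, 313.6, 200.9]
orientation: [0.922, 3.003, -0.0]
ft_force: [-0.7, -0.0, -0.1]
width: 87.7
grasp_force: 0.0
```

```bash
python3 - <<'E'
from h import *
im=grab("top","t2.png"); s=grab("scene","s2.png")
cv2.imwrite("pics/t2c.png",np.vstack([cv2.resize(im[105:155,225:325],(600,300),interpolation=cv2.INTER_CUBIC),cv2.resize(s[150:200,320:420],(600,300),interpolation=cv2.INTER_CUBIC)]))
E
```

```text
(no output)
```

View pics/t2c.png

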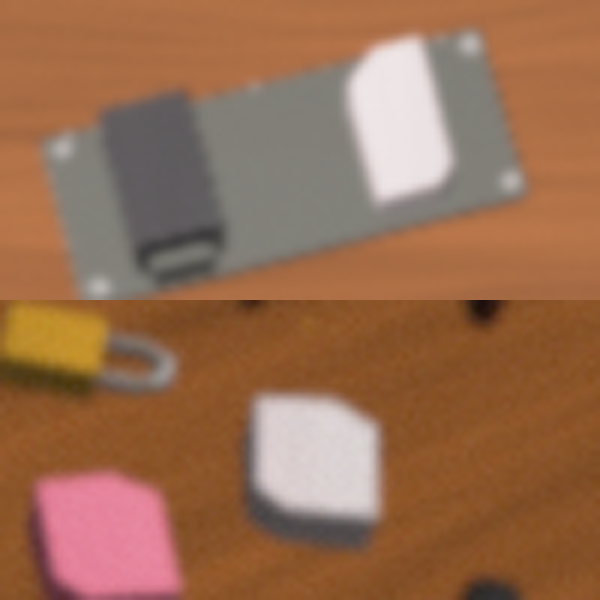

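The long offcut sits squarely on the bare end, with sharp corners at (420,37) and (380,203) in the 6x crop. The short one is unobstructed. I'll measure the placement and go down to grip the short one.

```bash
python3 - <<'E'
from m import *
L=np.array([ray("top",*p,z)[:2] for p,z in zip(px([(421,36),(379,204)],(225,105)),[44,28])]); d=L[0]-L[1]
print(L.mean(0),np.degrees(np.arctan2(d[1],d[0])+np.arctan2(44,84)))
E
```

```text
[ 666.19967155 -108.10919082] 12.066844602560955
```

Emit:
servo_tool([
  [[-1,0,0,-0.5,0,0,0],[-1,0,0,-0.8,0,0,0],[-1,0,0,-0.8,0,0,0],[-1,0,0,-0.6,0,0,0],[-1,0,0,-0.24,0,0,0]],
])

```text
t: 9.42
ee_pos: [506.1, 312.4, 80.1]
orientation: [-0.921, -3.0, 0.006]
ft_force: [-15.5, -13.1, 108.7]
width: 87.8
grasp_force: 60.8
```

Emit:
servo_tool([
  [[-1,0,0,0,0,0,0],[-1,0,0,0,0,0,0],[0.2,0,0,0,0,0,0],[0.2,0,0,0,0,0,0],[1,0,0,0,0,0,0]],
])

```text
t: 9.83
ee_pos: [507.8, 314.1, 83.8]
orientation: [0.919, 3.003, 0.001]
ft_force: [0.2, 0.6, -0.1]
width: 71.2
grasp_force: 0.0
```

Emit:
servo_tool([
  [[1,0,0,0,0,0,0],[1,0,0,0,0,0,0],[1,0,0,0,0,0,0],[1,0,0,0,0,0,0],[1,0,0,0,0,0,0]],
])

```text
t: 10.25
ee_pos: [507.8, 314.3, 83.5]
orientation: [0.919, 3.003, 0.002]
ft_force: [0.3, 2.0, 3.9]
width: 53.7
grasp_force: 29.8
```

The fast descent overshot by 3 mm and the fingertips tapped the bench, peaking near 109 N, so I'll descend more slowly from now on. The short offcut is gripped at 53.7 mm. I'll lift, carry and turn it, then tilt it 12°.

Emit:
servo_tool([
  [[1,0,0,0.2,0,0,0],[1,0,0,0.6,0,0,0],[1,0,0,0.8,0,0,0],[1,0,0,0.8,0,0,0],[1,0,0,0.52,0,0,0]],
])

```text
t: 10.67
ee_pos: [507.5, 314.0, 202.5]
orientation: [0.919, 3.003, 0.001]
ft_force: [1.0, 0.7, -3.0]
width: 54.0
grasp_force: 29.8
```

Emit:
servo_tool([
  [[1,0.16,-0.55,0,0,0,0.42],[1,0.25,-0.72,0,0,0,0.65],[1,0.25,-0.72,0,0,0,0.65],[1,0.25,-0.72,0,0,0,0.65],[1,0.25,-0.72,0,0,0,0.65]],
])

```text
t: 11.08
ee_pos: [553.3, 175.3, 199.9]
orientation: [-0.511, -3.099, 0.001]
ft_force: [-0.2, 0.2, -1.4]
width: 53.9
grasp_force: 29.8
```

Emit:
servo_tool([
  [[1,0.25,-0.72,0,0,0,0.65],[1,0.25,-0.72,0,0,0,0.65],[1,0.25,-0.72,0,0,0,0.65],[1,0.25,-0.72,0,0,0,0.65],[1,0.25,-0.72,0,0,0,0.65]],
])

```text
t: 11.5
ee_pos: [603.4, 31.2, 199.8]
orientation: [-0.069, -3.139, 0.0]
ft_force: [0.1, -0.1, -1.7]
width: 54.1
grasp_force: 29.8
```

Emit:
servo_tool([
  [[1,0.25,-0.72,0,0,0,0.65],[1,0.25,-0.72,0,0,0,0.65],[1,0.25,-0.72,0,0,0,0.65],[1,0.25,-0.72,0,0,0,0.65],[1,0.25,-0.72,0,0,0,0.65]],
])

```text
t: 11.92
ee_pos: [653.3, -112.7, 199.7]
orientation: [0.375, -3.117, -0.001]
ft_force: [0.9, 0.6, -2.2]
width: 54.2
grasp_force: 29.8
```

Emit:
servo_tool([
  [[1,0,0,0,0.14,-0.583,0],[1,0,0,0,0.14,-0.583,0],[1,0,0,0,0.14,-0.583,0],[1,0,0,0,0.14,-0.583,0],[1,0,0,0,0,0,0]],
])

```text
t: 12.33
ee_pos: [651.8, -111.4, 199.2]
orientation: [-0.345, 2.915, 0.038]
ft_force: [-0.3, 0.1, -2.5]
width: 53.9
grasp_force: 29.8
```

Emit:
servo_tool([
  [[1,0,0,0,0,0,0],[1,0,0,0,0,0,0],[1,0,0,0,0,0,0]],
])

```text
t: 12.58
ee_pos: [654.0, -111.0, 200.0]
orientation: [-0.347, 2.914, 0.036]
ft_force: [-0.8, 0.3, -2.1]
width: 53.6
grasp_force: 29.8
```

```bash
python3 - <<'E'
from h import *
o=readout.get_obs(); R=cv2.Rodrigues(o["orientation"])[0]; print(o["ee_pos"],R.round(4)); 
a=lambda v:np.degrees(np.arctan2(v[1],v[0]))
print("y",a(R[:,1]),"tilt",np.degrees(np.arccos(-R[2,2])),"up dir",a(-R[:,2]))
im=grab("scene","s3.png"); u,v=map(int,proj("scene",[655,-110,130])); print(u,v)
cv2.imwrite("pics/s3c.png",cv2.resize(im[v-60:v+60,u-80:u+80],None,fx=4,fy=4,interpolation=cv2.INTER_CUBIC))
E
```

```text
[ 654.04363217 -111.04504971  199.96162946] [[-9.509e-01 -2.351e-01  2.011e-01]
 [-2.300e-01  9.720e-01  4.840e-02]
 [-2.069e-01 -3.000e-04 -9.784e-01]]
y 103.59533148317081 tilt 11.939035474871735 up dir -166.47932940859351
262 256
```

View pics/s3c.png

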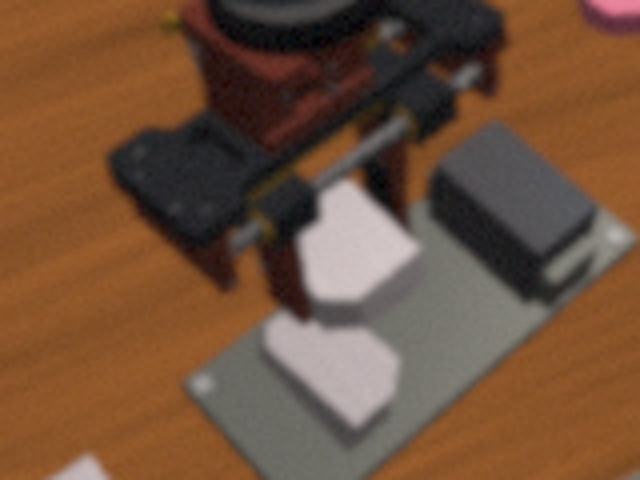

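The short offcut is tilted to match the slope, with its sharp thin-end corner at (420,248) in the crop. I'll lower to a few mm above while checking the offset.

```bash
python3 - <<'E'
from h import *
print(proj("scene",[689.9,-74.7,144.6]),"seen",286.6,257.6, "per +1mm own-x:",np.array(proj("scene",[688.95,-74.93,144.4]))-proj("scene",[689.9,-74.7,144.6]))
# placed long corner check: A at own (42,-22,36)+8, crop px (357,432)
x=np.array([.972,.233]);y=np.array([-.233,.972]);A=np.array([665.6,-108.1])+42*x-22*y
print("long A",proj("scene",[*A,44]),"seen",357.5/4-.5+182,430.5/4-.5+196)
E
```

```text
(np.float64(287.68765320098595), np.float64(258.66966074747717)) seen 286.6 257.6 per +1mm own-x: [-0.37566883 -0.2839467 ]
long A (np.float64(270.15527824404927), np.float64(303.0690149750191)) seen 270.875 303.125
```

Emit:
servo_tool([
  [[1,0,0,-0.3,0,0,0],[1,0,0,-0.45,0,0,0],[1,0,0,-0.5,0,0,0],[1,0,0,-0.4,0,0,0],[1,0,0,-0.2,0,0,0]],
])

```text
t: 13.05
ee_pos: [652.5, -110.8, 122.8]
orientation: [-0.347, 2.917, 0.038]
ft_force: [-0.4, 0.1, -1.8]
width: 53.5
grasp_force: 29.8
```

Emit:
servo_tool([
  [[1,0,0,-0.03,0,0,0],[1,0,0,0,0,0,0],[1,0,0,0,0,0,0]],
])

```text
t: 13.3
ee_pos: [654.3, -111.3, 125.2]
orientation: [-0.347, 2.912, 0.036]
ft_force: [0.7, -0.2, -2.1]
width: 53.9
grasp_force: 29.8
```

The pixels suggest the short one sits 1–3 mm toward its own +x in the grip. I'll apply a small correction and lower slowly.

Emit:
servo_tool([
  [[1,0.04,0.01,-0.04,0,0,0],[1,0,0,-0.03,0,0,0],[1,0,0,-0.03,0,0,0],[1,0,0,0,0,0,0],[1,0,0,0,0,0,0]],
])

```text
t: 13.72
ee_pos: [655.4, -110.8, 120.9]
orientation: [-0.347, 2.913, 0.036]
ft_force: [-0.2, 0.1, -2.4]
width: 53.8
grasp_force: 29.8
```

Emit:
servo_tool([
  [[1,0,0,-0.02,0,0,0],[1,0,0,0,0,0,0],[1,0,0,0,0,0,0]],
])

```text
t: 13.97
ee_pos: [655.4, -110.8, 119.9]
orientation: [-0.347, 2.913, 0.036]
ft_force: [0.4, 0.0, -1.5]
width: 53.9
grasp_force: 29.8
```

Emit:
servo_tool([
  [[1,0,0,-0.02,0,0,0],[1,0,0,0,0,0,0],[1,0,0,0,0,0,0]],
])

```text
t: 14.22
ee_pos: [655.5, -110.9, 119.3]
orientation: [-0.347, 2.913, 0.036]
ft_force: [-0.8, 0.1, 0.3]
width: 53.8
grasp_force: 29.8
```

Emit:
servo_tool([
  [[1,0,0,-0.01,0,0,0],[1,0,0,0,0,0,0],[1,0,0,0,0,0,0]],
])

```text
t: 14.47
ee_pos: [655.5, -110.8, 119.2]
orientation: [-0.347, 2.913, 0.036]
ft_force: [-2.6, -0.2, 6.9]
width: 54.1
grasp_force: 29.8
```

Contact is felt. I'll release, lift, untilt and travel to the lock case.

Emit:
servo_tool([
  [[0.1,0,0,0,0,0,0],[0.1,0,0,0,0,0,0],[-0.4,0,0,0,0,0,0],[-1,0,0,0,0,0,0],[-1,0,0,0,0,0,0]],
])

```text
t: 14.88
ee_pos: [655.5, -110.8, 118.6]
orientation: [-0.347, 2.913, 0.036]
ft_force: [0.6, -0.6, 0.4]
width: 70.5
grasp_force: 0.0
```

Emit:
servo_tool([
  [[-1,0,0,0,0,0,0],[-1,0,0,0.2,0,0,0],[-1,0,0,0.5,0,0,0],[-1,0,0,0.7,0,0,0],[-1,0,0,0.64,0,0,0]],
])

```text
t: 15.3
ee_pos: [655.2, -110.8, 201.3]
orientation: [-0.347, 2.914, 0.036]
ft_force: [0.4, -0.2, -0.7]
width: 88.1
grasp_force: 0.0
```

Emit:
servo_tool([
  [[-1,0,0,0,-0.14,0.583,0],[-1,0,0,0,-0.14,0.583,0],[-1,0,0,0,-0.14,0.583,0],[-1,0,0,0,-0.14,0.583,0],[-1,-0.31,0.04,0,0,0,-0.12]],
])

```text
t: 15.72
ee_pos: [645.6, -109.3, 201.5]
orientation: [-0.356, 3.12, -0.003]
ft_force: [0.2, 0.0, 0.1]
width: 87.8
grasp_force: 0.0
```

Emit:
servo_tool([
  [[-1,-0.24,0.14,0,0,0,-1],[-1,-0.24,0.14,0,0,0,-1],[-1,-0.24,0.14,0,0,0,-1],[-1,-0.24,0.14,0,0,0,-1],[-1,-0.24,0.14,0,0,0,-1]],
])

```text
t: 16.13
ee_pos: [594.6, -81.0, 200.8]
orientation: [0.336, 3.123, -0.0]
ft_force: [0.2, 0.3, -0.7]
width: 87.4
grasp_force: 0.0
```

Emit:
servo_tool([
  [[-1,-0.24,0.14,0,0,0,-1],[-1,-0.24,0.14,0,0,0,-1],[-1,-0.24,0.14,0,0,0,-1],[-1,-0.24,0.14,0,0,0,-1],[-1,-0.24,0.14,0,0,0,-1]],
])

```text
t: 16.55
ee_pos: [546.7, -53.0, 200.9]
orientation: [1.004, 2.976, 0.0]
ft_force: [0.4, 0.7, -0.6]
width: 88.0
grasp_force: 0.0
```

Emit:
servo_tool([
  [[-1,-0.24,0.14,0,0,0,-1],[-1,-0.24,0.14,0,0,0,-1],[-1,-0.24,0.14,0,0,0,-1],[-1,-0.24,0.14,0,0,0,-1],[-1,-0.24,0.14,0,0,0,-1]],
])

```text
t: 16.97
ee_pos: [498.7, -25.0, 200.8]
orientation: [1.624, 2.688, 0.0]
ft_force: [-0.0, -0.6, 0.1]
width: 88.1
grasp_force: 0.0
```

Emit:
servo_tool([
  [[-1,-0.24,0.14,0,0,0,-1],[-1,-0.24,0.14,0,0,0,-1],[-1,-0.24,0.14,0,0,0,-1],[-1,-0.24,0.14,0,0,0,-1],[-1,-0.24,0.14,0,0,0,-1]],
])

```text
t: 17.38
ee_pos: [450.7, 3.0, 200.8]
orientation: [2.168, 2.273, 0.001]
ft_force: [-0.3, -0.4, 1.2]
width: 87.8
grasp_force: 0.0
```

Emit:
servo_tool([
  [[-1,-0.24,0.14,0,0,0,-1],[-1,-0.24,0.14,0,0,0,-1],[-1,0,0,0,0,0,0],[-1,0,0,0,0,0,0],[-1,0,0,0,0,0,0]],
])

```text
t: 17.8
ee_pos: [432.7, 13.9, 200.7]
orientation: [2.35, 2.084, 0.002]
ft_force: [0.2, -0.1, -0.2]
width: 87.8
grasp_force: 0.0
```

```bash
python3 - <<'E'
from h import *
o=readout.get_obs(); R=cv2.Rodrigues(o["orientation"])[0]; print(o["ee_pos"],R[:,1:].round(4),o["qpos"].round(2))
print("y",np.degrees(np.arctan2(R[1,1],R[0,1])))
im=grab("top","t4.png"); s=grab("scene","s4.png")
c=lambda i,u,v:cv2.resize(i[v-25:v+25,u-50:u+50],(600,300),interpolation=cv2.INTER_CUBIC)
u,v=map(int,proj("scene",[660,-80,40])); print(u,v)
cv2.imwrite("pics/t4c.png",np.vstack([c(im,275,130),c(s,u,v)]))
E
```

```text
[432.65953023  13.87420349 200.73832294] [[ 9.928e-01  1.500e-03]
 [-1.197e-01 -1.000e-04]
 [ 1.500e-03 -1.000e+00]] [ 0.    0.31  2.11 -0.    0.71  0.12]
y -6.87454749993107
274 275
```

View pics/t4c.png

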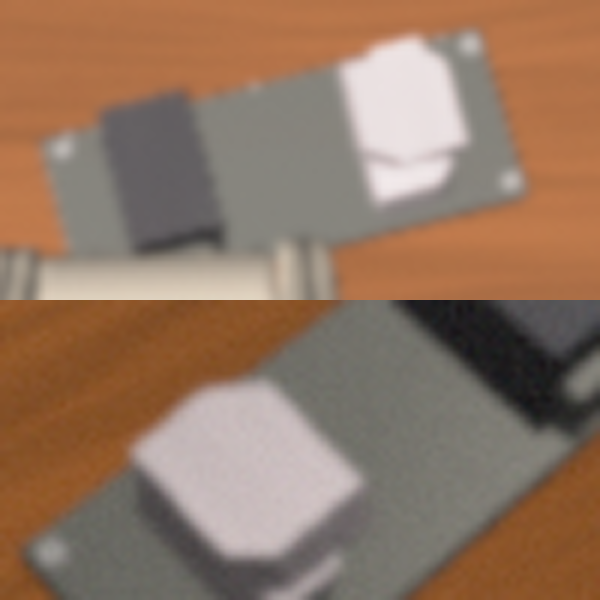

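The stack stands, and the short one's face looks centred over the long one. I'll quantify that with the sharp corners (343,68) and (468,143).

```bash
python3 - <<'E'
from m import *
X=np.array([ray("top",*p,62.6)[:2] for p in px([(343,67),(468,143)],(225,105))]); print(X,X.mean(0))
u,v=np.array(proj("scene",[0,0,0])),0
# scene sharp corners: (130,450-300),(362,482-300) in crop centred (274,275)
Y=np.array([ray("scene",*p,62.6)[:2] for p in px([(130,153),(362,182)],(224,250))]); print(Y,Y.mean(0))
print("predicted top face px:",proj("top",[665.6,-108.1,62.6]),proj("scene",[665.6,-108.1,62.6]))
E
```

```text
[[ 687.60141449  -75.97360326]
 [ 642.66731973 -142.00377509]] [ 665.13436711 -108.98868918]
[[ 642.36087031 -140.76572239]
 [ 688.18563077  -75.41575674]] [ 665.27325054 -108.09073956]
predicted top face px: (np.float64(291.8502318545154), np.float64(121.93079979365753)) (np.float64(264.5621287188227), np.float64(277.6177908376249))
```

Emit:
servo_tool([
  [[-1,-0.02,0,-0.4,0,0,0],[-1,0,0,-0.6,0,0,0],[-1,0,0,-0.6,0,0,0],[-1,0,0,-0.5,0,0,0],[-1,0,0,-0.3,0,0,0]],
])

```text
t: 18.32
ee_pos: [430.8, 13.7, 102.5]
orientation: [-2.352, -2.081, 0.002]
ft_force: [-0.7, -0.4, 0.1]
width: 87.7
grasp_force: 0.0
```

Emit:
servo_tool([
  [[-1,0,0,-0.2,0,0,0],[-1,0,0,-0.1,0,0,0],[-1,0,0,0,0,0,0],[-1,0,0,0,0,0,0]],
])

```text
t: 18.65
ee_pos: [431.4, 13.9, 92.5]
orientation: [2.353, 2.081, 0.0]
ft_force: [-0.2, 0.5, 0.3]
width: 88.0
grasp_force: 0.0
```

The stack is within 1 mm of the pad in both views. I'll finish the descent and grip the lock case.

Emit:
servo_tool([
  [[-1,0,0,-0.08,0,0,0],[-1,0,0,-0.08,0,0,0],[-1,0,0,-0.06,0,0,0],[-1,0,0,0,0,0,0],[0,0,0,0,0,0,0]],
])

```text
t: 19.07
ee_pos: [431.0, 14.0, 83.5]
orientation: [-2.353, -2.081, 0.0]
ft_force: [0.4, 0.0, -0.3]
width: 84.0
grasp_force: 0.0
```

Emit:
servo_tool([
  [[0.1,0,0,0,0,0,0],[1,0,0,0,0,0,0],[1,0,0,0,0,0,0],[1,0,0,0,0,0,0],[1,0,0,0,0,0,0]],
])

```text
t: 19.48
ee_pos: [431.0, 14.0, 83.5]
orientation: [2.353, 2.081, 0.0]
ft_force: [0.9, 0.5, -0.1]
width: 50.8
grasp_force: 0.0
```

Emit:
servo_tool([
  [[1,0,0,0,0,0,0],[1,0,0,0,0,0,0],[1,0,0,0,0,0,0],[1,0,0,0,0,0,0]],
])

```text
t: 19.82
ee_pos: [431.2, 14.0, 83.5]
orientation: [2.353, 2.081, 0.001]
ft_force: [1.1, 0.5, 0.5]
width: 47.9
grasp_force: 30.0
```

Emit:
servo_tool([
  [[1,0,0,0.15,0,0,0],[1,0,0,0.6,0,0,0],[1,0,0,0.8,0,0,0],[1,0,0,0.8,0,0,0],[1,0,0,0.55,0,0,0]],
])

```text
t: 20.23
ee_pos: [430.5, 14.0, 201.5]
orientation: [-2.353, -2.081, 0.0]
ft_force: [0.0, 0.3, -5.4]
width: 48.0
grasp_force: 30.0
```

Emit:
servo_tool([
  [[1,0.37,-0.1,0,0,0,0.34],[1,0.56,-0.147,0,0,0,0.42],[1,0.56,-0.147,0,0,0,0.42],[1,0.56,-0.147,0,0,0,0.42],[1,0.56,-0.147,0,0,0,0.42]],
])

```text
t: 20.65
ee_pos: [535.3, -13.8, 199.4]
orientation: [-2.158, -2.281, 0.002]
ft_force: [0.1, 0.6, -4.3]
width: 47.7
grasp_force: 30.0
```

Emit:
servo_tool([
  [[1,0.56,-0.147,0,0,0,0.42],[1,0.56,-0.147,0,0,0,0.42],[1,0.56,-0.147,0,0,0,0.42],[1,0.56,-0.147,0,0,0,0.42],[1,0.56,-0.147,0,0,0,0.42]],
])

```text
t: 21.07
ee_pos: [647.2, -43.2, 198.8]
orientation: [-1.94, -2.468, 0.002]
ft_force: [0.9, 0.5, -4.4]
width: 47.7
grasp_force: 30.0
```

Emit:
servo_tool([
  [[1,0,0,0,0,0,0],[1,0,0,0,0,0,0],[1,0,0,-0.3,0,0,0],[1,0,0,-0.4,0,0,0],[1,0,0,-0.3,0,0,0]],
])

```text
t: 21.48
ee_pos: [645.5, -42.5, 157.7]
orientation: [-1.942, -2.466, 0.002]
ft_force: [-1.0, 0.2, -5.4]
width: 47.9
grasp_force: 30.0
```

Emit:
servo_tool([
  [[1,0,0,-0.1,0,0,0],[1,0,0,0,0,0,0],[1,0,0,0,0,0,0]],
])

```text
t: 21.73
ee_pos: [647.0, -42.8, 155.1]
orientation: [-1.943, -2.468, 0.001]
ft_force: [-0.9, -1.1, -4.9]
width: 47.8
grasp_force: 30.0
```

```bash
python3 - <<'E'
from h import *
o=readout.get_obs(); R=cv2.Rodrigues(o["orientation"])[0]; print(o["ee_pos"],R[:,1:].round(4),o["ft_force"])
print("y",np.degrees(np.arctan2(R[1,1],R[0,1])))
s=grab("scene","s5.png"); u,v=map(int,proj("scene",[650,-40,80]))
cv2.imwrite("pics/s5c.png",cv2.resize(s[v-60:v+60,u-80:u+80],None,fx=4,fy=4,interpolation=cv2.INTER_CUBIC))
E
```

```text
[646.95026575 -42.76392488 155.14705156] [[ 9.721e-01 -1.100e-03]
 [ 2.347e-01  1.000e-04]
 [-1.000e-03 -1.000e+00]] [-0.85737434 -1.14280415 -4.88553305]
y 13.575204903998264
```

View pics/s5c.png

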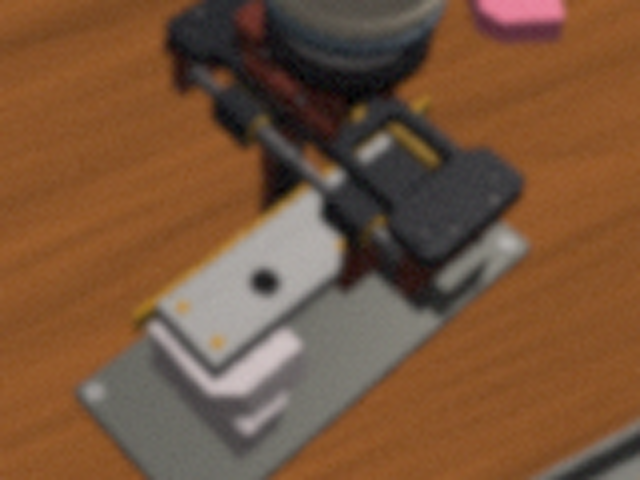

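The lock case hovers along the rest, with one end over the pile and the other over the block. I'll lower it slowly.

Emit:
servo_tool([
  [[1,0.02,0,-0.05,0,0,0],[1,0,0,-0.05,0,0,0],[1,0,0,-0.05,0,0,0],[1,0,0,0,0,0,0],[1,0,0,0,0,0,0]],
])

```text
t: 22.2
ee_pos: [648.1, -42.9, 149.4]
orientation: [-1.943, -2.468, 0.0]
ft_force: [-0.2, -0.7, -4.8]
width: 48.0
grasp_force: 30.0
```

Emit:
servo_tool([
  [[1,0,0,-0.03,0,0,0],[1,0,0,0,0,0,0],[1,0,0,0,0,0,0]],
])

```text
t: 22.45
ee_pos: [648.2, -42.9, 148.2]
orientation: [-1.943, -2.468, 0.0]
ft_force: [0.5, 0.3, -5.0]
width: 47.7
grasp_force: 30.0
```

Emit:
servo_tool([
  [[1,0,0,-0.02,0,0,0],[1,0,0,0,0,0,0],[1,0,0,0,0,0,0]],
])

```text
t: 22.7
ee_pos: [648.2, -42.9, 147.4]
orientation: [-1.943, -2.468, 0.0]
ft_force: [0.2, -0.4, -5.3]
width: 47.9
grasp_force: 30.0
```

Emit:
servo_tool([
  [[1,0,0,-0.02,0,0,0],[1,0,0,0,0,0,0],[1,0,0,0,0,0,0]],
])

```text
t: 22.95
ee_pos: [648.3, -42.9, 146.7]
orientation: [1.943, 2.468, 0.0]
ft_force: [0.7, 0.1, -3.7]
width: 47.6
grasp_force: 30.0
```

Emit:
servo_tool([
  [[1,0,0,-0.01,0,0,0],[1,0,0,0,0,0,0],[1,0,0,0,0,0,0]],
])

```text
t: 23.2
ee_pos: [648.2, -42.9, 146.5]
orientation: [1.943, 2.468, 0.0]
ft_force: [-0.6, 0.4, -1.2]
width: 47.6
grasp_force: 30.0
```

Emit:
servo_tool([
  [[1,0,0,-0.01,0,0,0],[1,0,0,0,0,0,0],[1,0,0,0,0,0,0]],
])

```text
t: 23.45
ee_pos: [648.3, -42.9, 146.5]
orientation: [1.943, 2.468, 0.0]
ft_force: [-3.1, 1.1, 5.1]
width: 47.7
grasp_force: 30.0
```

```bash
python3 -c "
from h import *
o=readout.get_obs();print(o['ft_force'],o['moment'],o['ee_pos'])"
```

```text
[-3.08941659  1.11228844  5.0857424 ] [-0.03821677  0.44495231 -0.00387667] [648.27507581 -42.87849631 146.45315482]
```

The case bears its full weight on both supports. I'll release, retreat upward and aside, and look.

Emit:
servo_tool([
  [[0.3,0,0,0,0,0,0],[0.1,0,0,0,0,0,0],[-0.3,0,0,0,0,0,0],[-1,0,0,0,0,0,0],[-1,0,0,0,0,0,0]],
])

```text
t: 23.87
ee_pos: [648.5, -43.0, 145.9]
orientation: [1.943, 2.468, 0.001]
ft_force: [0.2, 1.1, -0.5]
width: 64.2
grasp_force: 0.0
```

Emit:
servo_tool([
  [[-1,0,0,0,0,0,0],[-1,0,0,0.2,0,0,0],[-1,0,0,0.5,0,0,0],[-1,0,0,0.8,0,0,0],[-1,0,0,0.8,0,0,0]],
])

```text
t: 24.28
ee_pos: [647.6, -42.9, 238.4]
orientation: [-1.942, -2.467, 0.002]
ft_force: [0.4, -0.1, -0.2]
width: 87.9
grasp_force: 0.0
```

Emit:
servo_tool([
  [[-1,-0.5,0,0.4,0,0,0],[-1,-0.8,0,0,0,0,0],[-1,-0.9,0,0,0,0,0],[-1,-0.9,0,0,0,0,0],[-1,-0.8,0,0,0,0,0]],
])

```text
t: 24.7
ee_pos: [490.1, -42.8, 254.4]
orientation: [1.943, 2.468, 0.0]
ft_force: [0.3, -0.4, 0.7]
width: 87.8
grasp_force: 0.0
```

Emit:
servo_tool([
  [[-1,-0.8,0,0,0,0,0],[-1,-0.4,0,0,0,0,0],[-1,0,0,0,0,0,0],[-1,0,0,0,0,0,0]],
])

```text
t: 25.03
ee_pos: [444.4, -43.0, 254.7]
orientation: [1.943, 2.467, 0.001]
ft_force: [0.0, -0.0, -0.5]
width: 88.0
grasp_force: 0.0
```

```bash
python3 - <<'E'
from h import *
t=grab("top","t6.png"); s=grab("scene","s6.png"); u,v=map(int,proj("scene",[650,-40,70]))
c=lambda i,u,v:cv2.resize(i[v-37:v+38,u-80:u+80],(640,300),interpolation=cv2.INTER_CUBIC)
cv2.imwrite("pics/t6c.png",np.vstack([c(t,275,130),c(s,u,v)])); print(u,v)
E
```

```text
289 256
```

View pics/t6c.png

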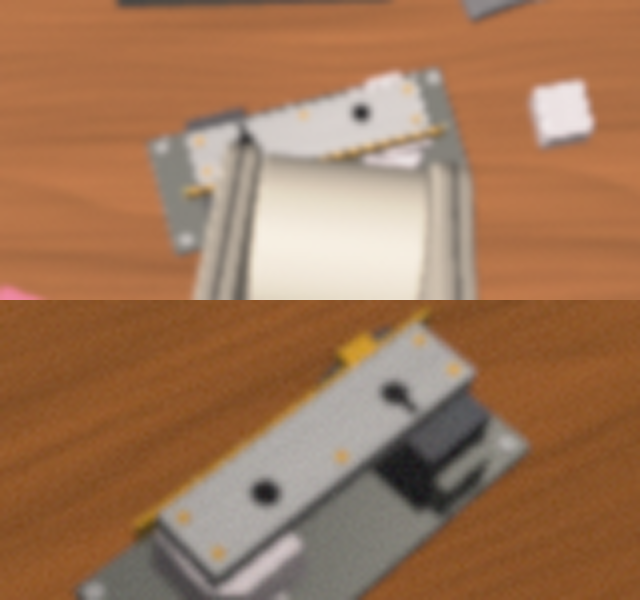

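The lock case lies flat along the rest, from (190,560) on the pile to (450,350) over the block in the lower crop. It bears on both, and the gripper is clear. I'll hand the job in.

```bash
python3 -c "
from workcell import close_job
print(close_job())"
```

```text
the job is handed in; nothing more can be done
None
```

The job is handed in: the lock case lies flat along the rest, bearing on both the block and the two-offcut pile (stack within about 1 mm of the pad), finished in about 25 s; on the way down to the short offcut the fingertips tapped the bench, reading 108.7 N against the 120 N wrist limit, and the true peak between readings isn't known.

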